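# Slide the tool chest cover into its notches and button it down

## Robot

A 6-joint arm with a two-finger parallel gripper is mounted at the origin on the work surface. World frame = base frame: x ahead of the robot, y to its left, z up, the work surface at z = 0. Lengths are in m, angles in rad, forces in N, time in s.
With the tool pointing down it reaches from about 0.3 to 0.875 m from the base axis. Payload 6.4 kg.
Tool frame: the origin (TCP) lies midway between the tips of the shut fingers; the grasp point (between the pads) lies 19 mm behind it; z points along the fingers, y is the line along which they close (so a half turn about z gives the same grasp; the last joint's range is limited). The gripper opens to 85 mm and grips with 20 to 120 N. Pads are 22 mm wide; open, the fingers measure 114 mm over their backs; the gripper's body (76 mm by 85 mm) begins 54 mm behind the grasp point. The pads swing forward as they close: fully open they stand 13 mm farther back than shut.
Start: joints at [1.035, 0.181, 1.607, -0, 1.354, -0.206], TCP at [0.186, 0.544, 0.231] pointing down, gripper open.
Joint ranges: [-2.99, 2.99], [-0.89, 2.07], [0.3, 2.58], [-1.14, 4.28], [0, 2.63], [-3.12, 3.12]. Speed limits (rad/s): [2.57, 2.57, 3.01, 3.14, 3.14, 3.14].

## Interface

Orientations are given as a unit quaternion [w, x, y, z].
In Python, from bench import sensors, vision, ctrl gives the robot as it stands.
- The arm moves only by the tool carry_out, never from a script. Its argument "deltas" is text: rows parted by semicolons, each of 7 numbers parted by spaces: the shift along the tool's x, y, z in mm, then the turn, a rotation vector about the tool's x, y, z in rad, then the closure, from 0 (fully open) to 1 (shut). In form: tx ty tz ax ay az claw; .... A call has 1 to 12 rows; each row is the pose to reach, as a shift and turn from the pose commanded when the call began, along the tool's axes at that moment; what a row does not reach only later rows make up. A row lasts 1/8 s, in which the tool goes at most 62.5 mm and 10.7 degrees, less where a joint would pass 70% of its speed; a pose out of reach is approached as far as the arm can. A call with a gripper value outside its range is refused whole. The fingers move at their own pace and stop on an object; the grip force is fixed at half the most. Time passes only in rows, so rows that repeat a pose let the fingers close. It gives the time, the measured TCP pose, the force, the opening and the grip force at its end, in the units of the state.
- sensors.get_obs(): the state, without advancing time (a new reading comes with each control period).
- vision.camera(name): name is "scene" or "top" or "wrist"; returns the picture (384x512x3 uint8, blue, green, red); there is no depth.
- vision.camera_model(name): a dict with "K" (3x3 intrinsics, pixels), "extrinsics" (4x4, takes a point from world to camera coordinates); the wrist camera has in their place "hand_eye" (4x4, takes a point from camera to tool coordinates, whose origin is the TCP and whose axes are the flange's). Camera axes: x right, y down, z forward; pixel columns grow to the right and rows downward; lengths in m; the calibration is good to about 2 mm. A picture is of the moment at which its call begins: read the wrist's pose just before it. camera_model takes no time and is no camera call.
- ctrl.hand_in(): hands the job in; it is judged then, once.
The state is a dict: "time_s": time; "q": joint angles; "dq": joint speeds; "joint_efforts": joint torques, N m; "eef_pos": TCP position; "eef_rot": TCP orientation; "wrist_force": force on the tool from outside, world axes, zero at the start; "torque": the same for the moment, N m; "opening": opening from 0.0 (shut) to 1.0 (fully open); "grasp_force": force on a finger pad.
Only numpy, scipy, OpenCV 4.12 (cv2) and the standard library are available. Lean on these libraries where they do the work, as an engineer would, in place of code of your own. Each camera call takes 0.05 s, during which the arm holds its last target. There are 200 camera calls.

## Task

Shut the parts well of the open wooden tool chest so that the chest can be carried: with the fingertips, push the loose cover board steadily along its rails, never lifting it, until you feel it drop into the locating notches and lie level just below the rim. Then push the wooden turn-button on the chest's side wall round until it points straight across the seated cover, and leave it so. Do not disturb the bottle, canister, brass ring or screwdriver around the chest.

Things in the scene. Friction and masses are not known exactly. Their poses are not given: they have to be found in the camera images.
- chest: open wooden tool chest, fixed, 400 (x) x 220 (y) x 110 mm high; origin at the centre of its underside, z up. Side walls 18 mm thick, end walls 12 mm. The cover slides along chest +x on rails inside the side walls, tops 94 mm high, cut with notches 25 mm long, 10 mm deep. Their far walls stop a cover that has dropped; one driven past without dropping must be pushed back
- home (a point): where the cover's origin lies once seated in the notches: chest x = +75 mm, y = 0, 84 mm above the bench. A gap of 23 mm is then left between the cover and the chest's +x end wall
- cover: loose plywood cover, 180 (x) x 181 (y) x 12 mm, 0.27 to 0.49 kg, 1.5 mm play to each side wall, 2.5 mm each way in the notches. Two 12 mm battens underneath ride on the rails. Origin: centre, at the battens' undersides; 94 mm above the bench riding (board top at 118, rim at 110), 84 seated (board top 108). Starts 100 to 165 mm short of home, axes as the chest's; slides at 1 to 5 N
- grip_top (a point): centre of the top face of the cover's grip, a wooden batten 18 (x) x 90 (y) mm standing 28 mm above the middle of the board, to be pushed on its flank; 146 mm above the bench while riding, 136 mm seated
- button (a joint): angle (rad) of the wooden turn-button on top of the chest's -y side wall. 0: along the wall, free end towards chest +x; grows anticlockwise seen from above; 1.57: straight across the cover (chest +y); stops at -0.5 and 1.7. Starts between -0.35 and 0, stays where left (0.02 N m friction). It clears the seated cover by 3 mm but would block one that rides high
- button_pivot (a point): centre of the turn-button's upright screw, level with the button's top face, 125 mm above the bench; chest x = +115, y = -101 mm. The button is 66 mm long, 16 wide, 14 thick (111 to 125 mm above the bench); it reaches 58 mm from the screw to its free end, and is rounded about the screw (radius 8 mm) at the other
- button_tip (a point): point on the middle line of the turn-button's top face, 50 mm from the screw, 8 mm short of its free end
- oil_bottle: amber bottle standing beyond the chest's -x end, 58 mm across, 150 mm high; origin at the centre of its base; leave alone
- canister: round cardboard canister standing beyond the chest's -x end, 66 mm across, 90 mm high; origin at the centre of its base; leave alone
- spring_barrel: brass ring lying beyond the chest's +x end, 80 mm across, 22 mm high; origin at the centre of its base; leave alone
- screwdriver: screwdriver with a wooden handle, about 170 mm long lying beside the chest's -y wall, about 175 mm from the chest's middle line; origin at about its middle; leave alone

How it is judged:
By the outcome, as a careful person would: the job done as asked, in the order asked, and still so for the second after the job is handed in, with the robot touching nothing.
It also fails if it takes over 51 s, if anything falls off the work surface, if the arm or the gripper's body presses on something with over 40 N, if the wrist force passes 120 N, or if a joint passes its speed limit or range.

## Working session

There is one attempt and no reset: what is moved stays moved. The work goes in short steps, Python scripts to look and compute and a tool call to move; the robot and the scene stay as the last step left them, time stands still between calls to the robot, and variables do not carry over. Pictures are saved under pics/ and viewed, at most 10 in all, crops included, and the job is handed in when it is done.

Besides the shell and the picture viewer there is one more tool, called after "Call:" as a command line: name --argument value ..., lists and objects as JSON in quotes. carry_out: Moves the arm, as the interface text tells. Its arguments: {"type":"object","properties":{"deltas":{"type":"string"}},"required":["deltas"]}

```bash
mkdir -p pics; python3 - <<'E'
from bench import sensors, vision
import cv2
o=sensors.get_obs()
print({k:o[k] for k in('time_s','eef_pos','eef_rot','wrist_force','opening')})
for n in('scene','top'):
    cv2.imwrite(f'pics/{n}0.png',vision.camera(n)); m=vision.camera_model(n); print(n,m['K'],m['extrinsics'])
print(vision.camera_model('wrist'))
E
```

```text
{'time_s': 0.0, 'eef_pos': array([0.18588606, 0.54352175, 0.23036756]), 'eef_rot': array([-3.17729342e-04,  1.64139382e-01,  9.86436749e-01, -8.38183707e-04]), 'wrist_force': array([-0.5263462 , -0.36104154,  0.35081477]), 'opening': 1.0007717794960542}
scene [[407.79767335   0.         251.14518226]
 [  0.         407.79767335 194.27515913]
 [  0.           0.           1.        ]] [[-0.74253227  0.66960987 -0.01638434  0.41357857]
 [ 0.38789145  0.40993453 -0.82552644 -0.1291496 ]
 [-0.54606415 -0.61933537 -0.56412556  1.47789325]
 [ 0.          0.          0.          1.        ]]
top [[391.79772926   0.         256.32489289]
 [  0.         391.79772926 189.3604012 ]
 [  0.           0.           1.        ]] [[ 0.03336554 -0.99944197 -0.00157561 -0.02272381]
 [-0.97808524 -0.03232831 -0.20567973  0.54206052]
 [ 0.20551402  0.0084037  -0.97861809  1.03441205]
 [ 0.          0.          0.          1.        ]]
{'K': array([[294.66295335,   0.        , 255.23159288],
       [  0.        , 294.66295335, 189.61680745],
       [  0.        ,   0.        ,   1.        ]]), 'hand_eye': array([[-3.40886477e-04, -9.63932410e-01, -2.66146937e-01,
         6.78060663e-02],
       [ 9.99999323e-01, -3.25562057e-05, -1.16290748e-03,
        -1.21565082e-04],
       [ 1.11229948e-03, -2.66147153e-01,  9.63931769e-01,
        -1.43303954e-01],
       [ 0.00000000e+00,  0.00000000e+00,  0.00000000e+00,
         1.00000000e+00]])}
```

View pics/top0.png

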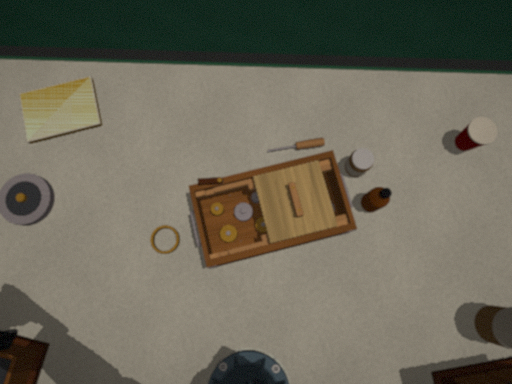

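View pics/scene0.png

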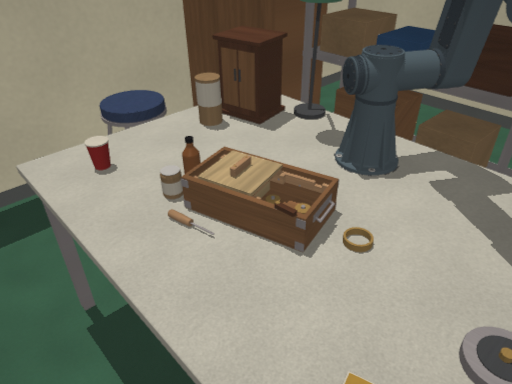

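The top view shows the chest with its rim corners near (190,186), (332,152), (355,229) and (207,266). The grip is near (296,198) and the button near (209,181), so chest +x points image-left. I'll zoom in next to get more precise positions.

```bash
python3 - <<'E'
import cv2
a=cv2.imread('pics/top0.png')[140:275,180:365]; cv2.imwrite('pics/topc.png',cv2.convertScaleAbs(cv2.resize(a,None,fx=4,fy=4,interpolation=cv2.INTER_CUBIC),alpha=1.6))
a=cv2.imread('pics/scene0.png')[140:245,175:345]; cv2.imwrite('pics/scenec.png',cv2.convertScaleAbs(cv2.resize(a,None,fx=4,fy=4,interpolation=cv2.INTER_CUBIC),alpha=1.6))
E
```

```text
(no output)
```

View pics/topc.png

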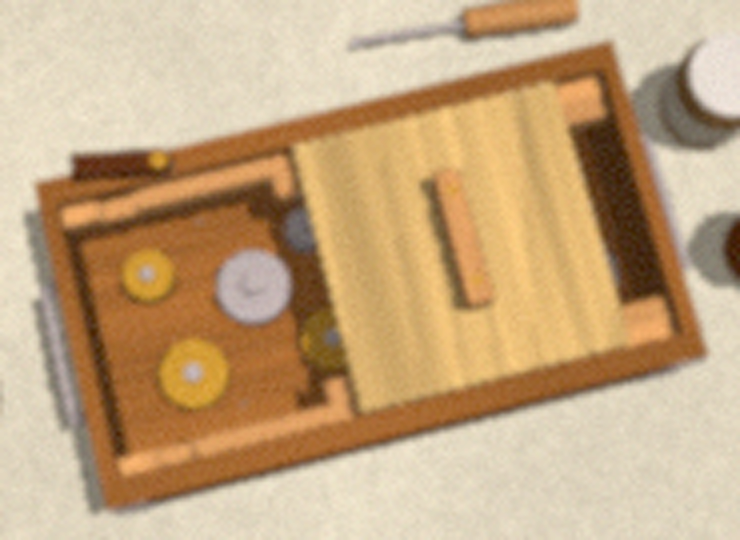

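View pics/scenec.png

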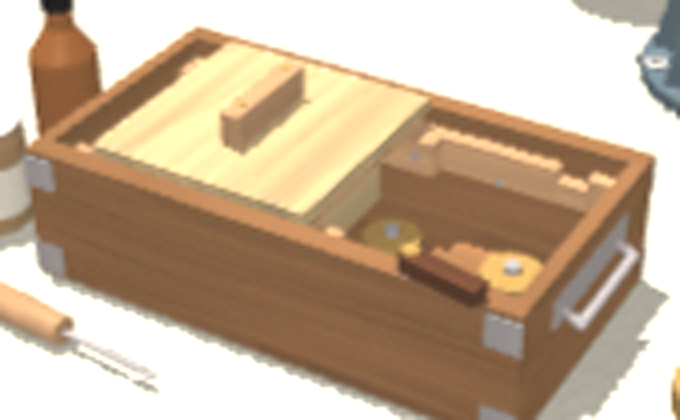

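```bash
cat > h.py <<'E'
import numpy as np
from bench import sensors, vision
from scipy.optimize import least_squares
from scipy.spatial.transform import Rotation as R
def proj(n,P):
    m=vision.camera_model(n); c=np.atleast_2d(P)@m['extrinsics'][:3,:3].T+m['extrinsics'][:3,3]
    p=c@m['K'].T; return p[:,:2]/p[:,2:]
def w(p,C):
    c,s=np.cos(p[2]),np.sin(p[2]); C=np.atleast_2d(C)
    return np.c_[p[0]+c*C[:,0]-s*C[:,1],p[1]+s*C[:,0]+c*C[:,1],C[:,2]]
E
python3 - <<'E'
from h import *
up=lambda a,o:(np.array(a)+.5)/4-.5+np.array(o)
rim=[[.2,-.11,.11],[-.2,-.11,.11],[-.2,.11,.11],[.2,.11,.11]]
T=up([(37,184),(612,42),(705,355),(106,510)],(180,140)); S=up([(520,313),(35,148),(197,28),(652,157)],(175,140))
B=up([(293,145),(556,82),(628,346),(360,412)],(180,140)); BU=up([(158,160),(72,167)],(180,140))
def cov(s): return [[s+.09,-.0905,.118],[s-.09,-.0905,.118],[s-.09,.0905,.118],[s+.09,.0905,.118]]
def btn(a): return [[.115,-.101,.125],[.115+.058*np.cos(a),-.101+.058*np.sin(a),.125]]
f=lambda p:np.r_[(proj('top',w(p,rim))-T).ravel(),(proj('scene',w(p,rim))-S).ravel(),(proj('top',w(p,cov(p[3])))-B).ravel(),(proj('top',w(p,btn(p[4])))-BU).ravel()]
r=least_squares(f,[.45,0.05,1.8,-.04,-.1],loss='soft_l1'); p=r.x
print(p,np.round(f(p).reshape(-1,2),1).tolist())
np.save('p.npy',p)
print('x dir',np.cos(p[2]),np.sin(p[2])); print('grip',w(p,[p[3],0,.146]),'home',w(p,[.075,0,.136]),'pivot',w(p,btn(p[4])))
print(R.from_quat(np.roll(sensors.get_obs()['eef_rot'],-1)).as_matrix())
E
```

```text
[ 0.48570629 -0.04551898  1.84975957 -0.06250052 -0.15970754] [[-1.2, -0.4], [0.0, -0.1], [0.7, 0.6], [-0.4, 0.2], [-0.3, 0.8], [-3.2, -0.9], [-0.3, -1.2], [0.4, -0.8], [-0.3, 0.2], [-0.5, -0.1], [0.9, -0.3], [0.1, 0.3], [0.0, -0.1], [-0.6, 0.0]]
x dir -0.27535911609835234 0.9613414363177809
grip [[ 0.50291637 -0.10560333  0.146     ]] home [[0.46505435 0.02658162 0.136     ]] pivot [[0.55113547 0.09284655 0.125     ]
 [0.54423503 0.1504346  0.125     ]]
[[-9.46109332e-01  3.23846245e-01 -8.61327751e-04]
 [ 3.23847197e-01  9.46108324e-01 -1.42521751e-03]
 [ 3.53358017e-04 -1.62735017e-03 -9.99998613e-01]]
```

The top zoom puts the board corners at (293,145), (556,82), (628,346) and (360,412), with the button screw at (158,160). The fit residuals are about 1 px, and the cover sits at chest x ≈ -62 mm. Next I'll work out the approach.

```bash
cat >> h.py <<'E'
def go(C,ax=None):
    """tool-frame shift/turn to bring the TCP to chest point C with tool x along chest x, tool down"""
    p=np.load('p.npy'); o=sensors.get_obs(); A=R.from_quat(np.roll(o['eef_rot'],-1)).as_matrix()
    c,s=np.cos(p[2]),np.sin(p[2]); G=np.array([[c,s,0],[s,-c,0],[0,0,-1.]])
    return np.round(1000*A.T@(w(p,C)[0]-o['eef_pos']),1),np.round(R.from_matrix(A.T@G).as_rotvec(),3)
def here():
    p=np.load('p.npy'); o=sensors.get_obs(); c,s=np.cos(p[2]),np.sin(p[2]); M=np.array([[c,s,0],[-s,c,0],[0,0,1]])
    print('t',round(o['time_s'],2),'chest mm',np.round(1000*M@(o['eef_pos']-[p[0],p[1],0]),1),'F',np.round(M@o['wrist_force'],1),'open',round(o['opening'],2))
E
python3 -c "
from h import *
print(go([-.102,0,.2])); here()"
```

```text
(array([-532.7, -543.9,   31.1]), array([-0.002,  0.   ,  0.962]))
t 0.1 chest mm [648.9 126.  230.4] F [-0.8 -0.2  0.1] open 1.0
```

Call:
carry_out --deltas "-533 -544 10 0 0 0.962 1;-533 -544 10 0 0 0.962 1;-533 -544 10 0 0 0.962 1;-533 -544 10 0 0 0.962 1;-533 -544 10 0 0 0.962 1;-533 -544 10 0 0 0.962 1;-533 -544 10 0 0 0.962 1;-533 -544 10 0 0 0.962 1;-533 -544 10 0 0 0.962 1;-533 -544 10 0 0 0.962 1;-533 -544 10 0 0 0.962 1;-533 -544 10 0 0 0.962 1"

```text
time_s: 1.6
eef_pos: [0.5097, -0.1348, 0.2211]
eef_rot: [-0.0, 0.602, 0.798, 0.0]
wrist_force: [0.8, 0.9, 0.6]
opening: 0.0
grasp_force: 0.0
```

```bash
python3 -c "
from h import *
print(go([-.102,0,.125])); here()"
```

```text
(array([-9.7,  1.5, 96.1]), array([-0.   , -0.   , -0.001]))
t 1.6 chest mm [-92.4   1.5 221.1] F [ 0.7 -1.   0.6] open 0.0
```

Call:
carry_out --deltas "-10 1.5 30 0 0 0 1;-10 1.5 60 0 0 0 1;-10 1.5 60 0 0 0 1"

```text
time_s: 1.98
eef_pos: [0.5113, -0.1411, 0.1586]
eef_rot: [-0.003, 0.602, 0.798, -0.0]
wrist_force: [0.5, -1.1, -0.1]
opening: -0.002
grasp_force: 0.0
```

```bash
python3 -c "
from h import *
import cv2
print(go([-.102,0,.125])); here()
a=vision.camera('top')[140:275,180:365]; b=cv2.resize(a,None,fx=3,fy=3,interpolation=cv2.INTER_CUBIC)
s=vision.camera('wrist'); cv2.imwrite('pics/w1.png',cv2.convertScaleAbs(s,alpha=1.4))"
```

```text
(array([-3.2,  1.8, 33.5]), array([-0.005, -0.005, -0.001]))
t 1.98 chest mm [-99.    1.7 158.6] F [-1.2 -0.1 -0.1] open -0.0
```

View pics/w1.png

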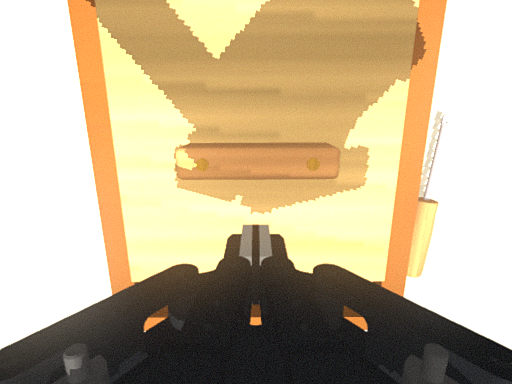

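The wrist view shows the grip at (258,161), with the shut fingertips centred behind it at (256,240). I'll descend and start pushing.

Call:
carry_out --deltas "0 2 15 0 0 0 1;0 2 34 0 0 0 1;4 2 34 0 0 0 1;8 2 34 0 0 0 1;12 2 34 0 0 0 1;16 2 34 0 0 0 1;22 2 34 0 0 0 1;28 2 34 0 0 0 1;34 2 34 0 0 0 1;40 2 34 0 0 0 1;46 2 34 0 0 0 1;52 2 34 0 0 0 1"

```text
time_s: 3.58
eef_pos: [0.5014, -0.0914, 0.1279]
eef_rot: [0.001, 0.602, 0.799, 0.0]
wrist_force: [1.5, -5.1, 3.9]
opening: -0.001
grasp_force: 2.3
```

```bash
python3 -c "
from h import *
here(); print(go([.035,0,.125]))
import cv2
from scipy.spatial.transform import Rotation as R
s=vision.camera('wrist'); cv2.imwrite('pics/w2.png',cv2.convertScaleAbs(s,alpha=1.4))"
```

```text
t 3.58 chest mm [-48.5  -2.5 127.9] F [-5.4 -0.1  3.9] open -0.0
(array([83.5, -2.5,  2.8]), array([ 0.001,  0.001, -0.   ]))
```

View pics/w2.png

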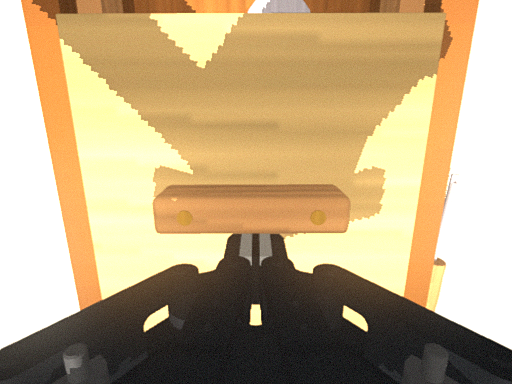

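The wrist view shows the fingertips against the grip flank at about (258,235), with the cover still square between the walls. I'll keep pushing.

Call:
carry_out --deltas "7 -2 0 0 0 0 1;14 -2 0 0 0 0 1;21 -2 0 0 0 0 1;28 -2 0 0 0 0 1;35 -2 0 0 0 0 1;42 -2 0 0 0 0 1;49 -2 0 0 0 0 1;56 -2 0 0 0 0 1;63 -2 0 0 0 0 1;69 -2 0 0 0 0 1;75 -2 0 0 0 0 1;80 -2 0 0 0 0 1"

```text
time_s: 5.12
eef_pos: [0.477, -0.0147, 0.1275]
eef_rot: [0.0, 0.602, 0.799, -0.0]
wrist_force: [2.7, -5.3, 3.9]
opening: 0.0
grasp_force: 2.5
```

```bash
python3 -c "
from h import *
here()
import cv2
a=vision.camera('top')[140:275,180:365]; b=cv2.resize(a,None,fx=3,fy=3,interpolation=cv2.INTER_CUBIC)
s=cv2.resize(vision.camera('scene')[140:245,175:345],(555,343),interpolation=cv2.INTER_CUBIC)
cv2.imwrite('pics/m3.png',cv2.convertScaleAbs(np.vstack([b[:257],s]),alpha=1.5))"
```

```text
t 5.12 chest mm [ 3.200e+01 -1.000e-01  1.275e+02] F [-5.9 -1.1  3.9] open 0.0
```

View pics/m3.png

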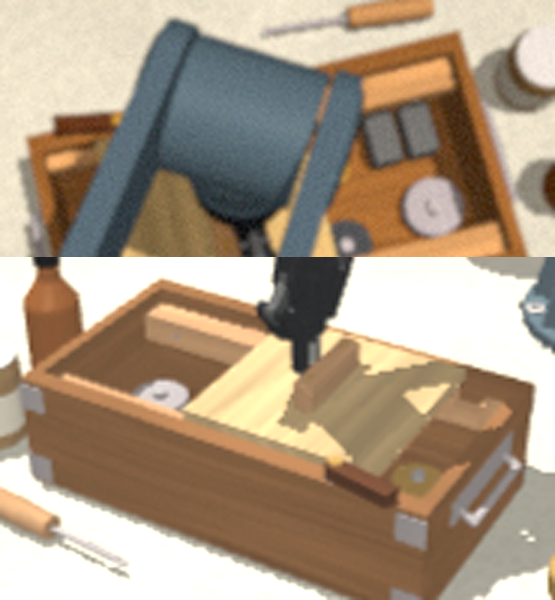

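The scene shows the cover level on its rails and moving well. I'll slow down as it nears the notches.

Call:
carry_out --deltas "2.5 0 0 0 0 0 1;5 0 0 0 0 0 1;7.5 0 0 0 0 0 1;10 0 0 0 0 0 1;12 0 0 0 0 0 1;14 0 0 0 0 0 1"

```text
time_s: 5.98
eef_pos: [0.4729, -0.0013, 0.1272]
eef_rot: [-0.0, 0.602, 0.799, -0.0]
wrist_force: [0.8, -2.5, 0.6]
opening: -0.004
grasp_force: 1.2
```

Call:
carry_out --deltas "1.5 0 0 0 0 0 1;3 0 0 0 0 0 1"

```text
time_s: 6.22
eef_pos: [0.4721, 0.0016, 0.1272]
eef_rot: [-0.0, 0.602, 0.799, -0.0]
wrist_force: [0.5, -2.0, -1.1]
opening: 0.002
grasp_force: 0.9
```

Call:
carry_out --deltas "1.5 0 0 0 0 0 1;3 0 0 0 0 0 1"

```text
time_s: 6.48
eef_pos: [0.4714, 0.0044, 0.1273]
eef_rot: [-0.0, 0.602, 0.799, -0.0]
wrist_force: [0.9, -0.3, -1.5]
opening: 0.0
grasp_force: 0.8
```

Call:
carry_out --deltas "1 0 0 0 0 0 1;2 0 0 0 0 0 1"

```text
time_s: 6.72
eef_pos: [0.4709, 0.0064, 0.1274]
eef_rot: [-0.0, 0.602, 0.799, 0.0]
wrist_force: [-0.4, 0.3, 0.9]
opening: -0.002
grasp_force: 0.0
```

```bash
python3 -c "
from h import *
here()"
```

```text
t 6.72 chest mm [ 5.400e+01 -1.000e-01  1.274e+02] F [0.4 0.3 0.9] open -0.0
```

```bash
python3 -c "
from h import *
import cv2
s=cv2.resize(vision.camera('scene')[140:245,175:345],(555,343),interpolation=cv2.INTER_CUBIC)
v=vision.camera('wrist')[120:360,:]
v=cv2.resize(v,(555,257))
cv2.imwrite('pics/m4.png',cv2.convertScaleAbs(np.vstack([v,s]),alpha=1.5))"
```

```text
(no output)
```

View pics/m4.png

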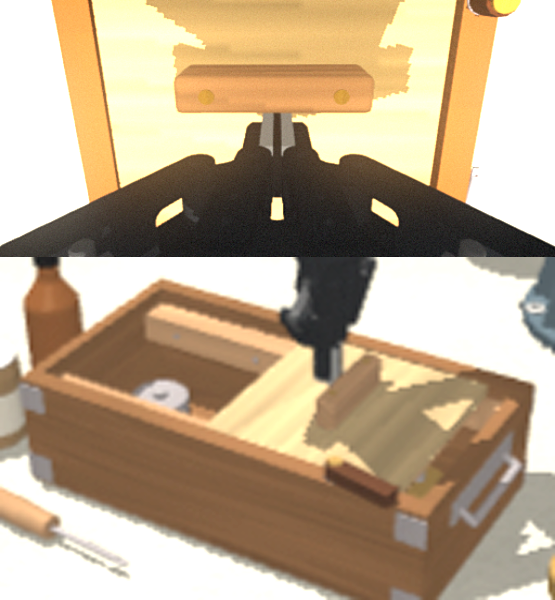

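The wrist view shows the board now below the rims: the inner wall faces are visible, and the grip appears about 9 mm lower. I'll push gently to confirm the notch stop holds.

Call:
carry_out --deltas "1 0 0 0 0 0 1;2 0 0 0 0 0 1"

```text
time_s: 7.08
eef_pos: [0.4706, 0.0079, 0.1275]
eef_rot: [0.0, 0.602, 0.799, -0.0]
wrist_force: [-0.2, -1.3, -0.2]
opening: 0.003
grasp_force: 1.0
```

Call:
carry_out --deltas "1 0 0 0 0 0 1;2 0 0 0 0 0 1"

```text
time_s: 7.32
eef_pos: [0.47, 0.0099, 0.1275]
eef_rot: [0.0, 0.602, 0.799, -0.0]
wrist_force: [0.6, -1.7, -0.7]
opening: 0.004
grasp_force: 1.0
```

Call:
carry_out --deltas "1 0 0 0 0 0 1;2 0 0 0 0 0 1"

```text
time_s: 7.58
eef_pos: [0.4699, 0.0107, 0.1276]
eef_rot: [0.001, 0.602, 0.799, -0.001]
wrist_force: [1.9, -9.8, -3.3]
opening: 0.0
grasp_force: 5.0
```

```bash
python3 -c "
from h import *
here()"
```

```text
t 7.58 chest mm [ 58.4  -0.3 127.6] F [-10.    0.9  -3.3] open 0.0
```

The cover stops against the notch wall at about 10 N, so it's seated. I'll back off, lift, and move to the outer side of the button.

Call:
carry_out --deltas "-5 0 0 0 0 0 1;-10 0 0 0 0 0 1;-10 0 -35 0 0 0 1;-10 0 -64 0 0 0 1;40 60 -64 0 0 0 1;75 110 -64 0 0 0 1;97 140 -64 0 0 0 1;97 140 -64 0 0 0 1;97 140 -40 0 0 0 1;97 140 -15 0 0 0 1;97 140 9 0 0 0 1;97 140 9 0 0 0 1"

```text
time_s: 9.07
eef_pos: [0.5751, 0.143, 0.1163]
eef_rot: [-0.002, 0.602, 0.798, -0.002]
wrist_force: [0.4, 0.1, 0.0]
opening: 0.002
grasp_force: 0.0
```

```bash
python3 -c "
from h import *
import cv2
here()
s=cv2.resize(vision.camera('scene')[140:245,175:345],(555,343),interpolation=cv2.INTER_CUBIC)
v=vision.camera('wrist')[120:360,:]
v=cv2.resize(v,(555,257))
cv2.imwrite('pics/m5.png',cv2.convertScaleAbs(np.vstack([v,s]),alpha=1.5))"
```

```text
t 9.07 chest mm [ 156.6 -137.8  116.3] F [-0.  -0.4  0. ] open 0.0
```

View pics/m5.png

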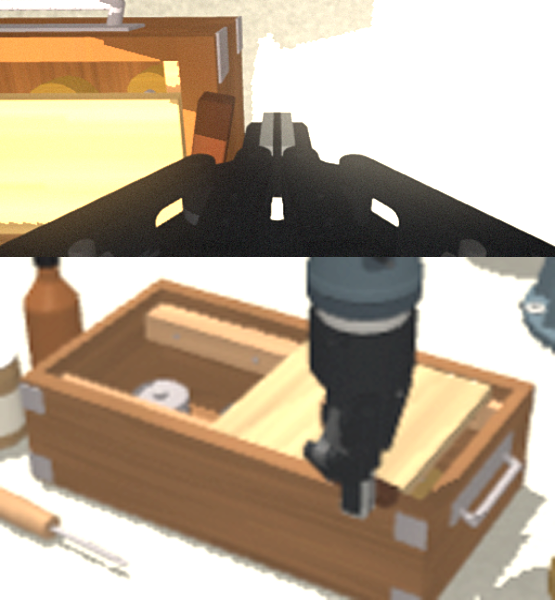

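The cover is seated below the rim, and the fingertip stands outside the button, whose end is at about (212,115) in the wrist half. Next I'll sweep the button round.

Call:
carry_out --deltas "12 0 0 0 0 0 1;12.5 -9 0 0 0 0 1;12.5 -17.5 0 0 0 0 1;13 -26 0 0 0 0 1;12 -35 0 0 0 0 1;9.5 -44 0 0 0 0 1;5 -51.5 0 0 0 0 1;-1 -58 0 0 0 0 1;-8 -63.5 0 0 0 0 1;-14 -66.5 0 0 0 0 1;-14 -66.5 0 0 0 0 1"

```text
time_s: 10.55
eef_pos: [0.5174, 0.1111, 0.1184]
eef_rot: [0.0, 0.602, 0.798, -0.0]
wrist_force: [-0.4, 0.1, -0.6]
opening: -0.0
grasp_force: 0.0
```

```bash
python3 -c "
from h import *
here(); print(go([.134,-.069,.116]))"
```

```text
t 10.55 chest mm [141.9 -73.6 118.4] F [ 0.2  0.4 -0.6] open -0.0
(array([-7.9, -4.6,  2.4]), array([ 0.   ,  0.   , -0.001]))
```

Call:
carry_out --deltas "-3 -3 1 0 0 0 1;-6 -4 2 0 0 0 1;-8 -4.5 2 0 0 0 1;-8 -4.5 2 0 0 0 1"

```text
time_s: 11.05
eef_pos: [0.5151, 0.1028, 0.1164]
eef_rot: [-0.0, 0.602, 0.799, -0.0]
wrist_force: [-0.1, 0.2, 0.6]
opening: -0.004
grasp_force: 0.0
```

```bash
python3 -c "
from h import *
here()"
```

```text
t 11.05 chest mm [134.5 -69.1 116.4] F [0.2 0.  0.6] open -0.0
```

Call:
carry_out --deltas "5 0 0 0 0 0 1;10 0 0 0 0 0 1;10 0 -30 0 0 0 1;10 0 -80 0 0 0 1;50 60 -120 0 0 0 1;110 100 -120 0 0 0 1;170 120 -120 0 0 0 1;230 130 -120 0 0 0 1;230 130 -120 0 0 0 1;230 130 -120 0 0 0 1"

```text
time_s: 12.3
eef_pos: [0.5758, 0.3615, 0.2359]
eef_rot: [-0.0, 0.601, 0.799, -0.0]
wrist_force: [-0.4, -0.2, 0.2]
opening: -0.002
grasp_force: 0.0
```

```bash
python3 -c "
from h import *
import cv2
here()
a=vision.camera('top')[140:275,180:365]
cv2.imwrite('pics/t6.png',cv2.convertScaleAbs(cv2.resize(a,None,fx=4,fy=4,interpolation=cv2.INTER_CUBIC),alpha=1.6))
p=np.load('p.npy')
f=lambda P:np.round((proj('top',w(p,P))-[180,140]+.5)*4-.5)
print('cover',f([[s+.165 if 0 else s,y,.108] for s in(.165,-.015) for y in(-.0905,.0905)]).tolist())
for a in(1.45,1.5,1.57,1.64): print(a,f([[.115,-.101,.125],[.115+.058*np.cos(a),-.101+.058*np.sin(a),.125]]).tolist())"
```

```text
t 12.3 chest mm [ 366.5 -198.7  235.9] F [-0.1  0.5  0.2] open -0.0
cover [[91.0, 198.0], [152.0, 467.0], [354.0, 134.0], [424.0, 398.0]]
1.45 [[158.0, 160.0], [168.0, 246.0]]
1.5 [[158.0, 160.0], [172.0, 246.0]]
1.57 [[158.0, 160.0], [178.0, 244.0]]
1.64 [[158.0, 160.0], [184.0, 243.0]]
```

View pics/t6.png

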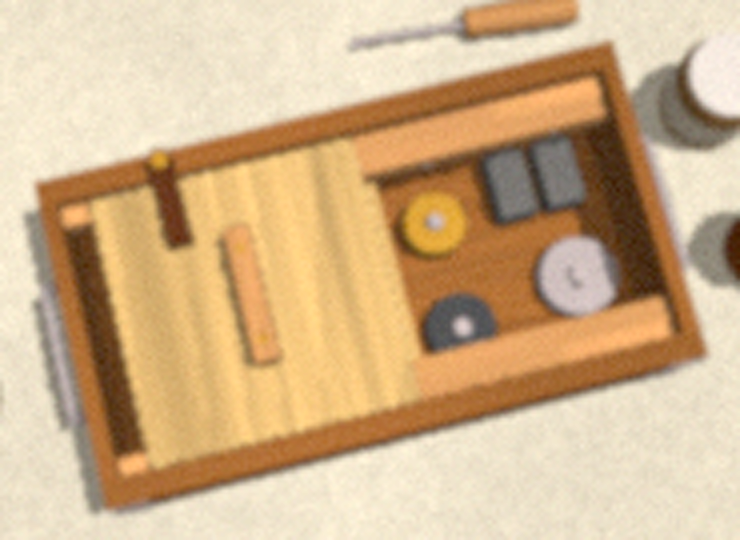

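The button runs from its screw at (158,160) to its end at about (179,244), which is about 1.58 rad. The cover corners match the predicted seated position to within a few zoomed pixels, or about 1 px in the camera image. The screwdriver, canister and bottle haven't moved in this view.

```bash
python3 -c "
from bench import ctrl
print(ctrl.hand_in())"
```

```text
the job is handed in; nothing more can be done
None
```

The cover is seated in its notches, the turn-button points straight across it (about 1.58 rad by camera), and the job was handed in about 12.3 s into the 51 s limit; the arm was kept away from the bottle, canister, ring and screwdriver.

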